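# Set the running play of a lazy susan's centre nut and hold it

### The arm

A 6-joint arm with a two-finger parallel gripper is mounted at the origin on the work surface. World frame = base frame: x ahead of the robot, y to its left, z up, the work surface at z = 0. Lengths are in m, angles in rad, forces in N, time in s.
With the tool pointing down it reaches from about 0.3 to 0.775 m from the base axis. Payload 14.6 kg.
Tool frame: the origin (TCP) lies at the very end of the fingers, on their centre line; the grasp point (between the pads) lies 19 mm behind it; z points along the fingers, y is the line along which they close (so a half turn about z gives the same grasp; the last joint's range is limited). The gripper opens to 94 mm and grips with 3 to 60 N. Pads are 16 mm wide; open, the fingers measure 119 mm over their backs; the gripper's body (75 mm by 177 mm) begins 78 mm behind the grasp point.
Start: joints at [-1.379, 0.3, 1.521, -0, 1.321, -0.067], TCP at [0.141, -0.532, 0.171] pointing down, gripper open.
Joint ranges: [-3.03, 3.03], [-0.79, 2.21], [0.23, 2.52], [-1.04, 4.18], [0, 3.07], [-2.55, 2.55]. Speed limits (rad/s): [2.22, 2.22, 2.57, 3.14, 3.14, 3.14].

### API

Orientations are given as [roll, pitch, yaw] about the fixed x, y, z axes, in that order (R = Rz(yaw) Ry(pitch) Rx(roll)).
In Python, from station import status, vision, order, silhouettes gives the robot as it stands. The module is installed in compiled form; this text tells all that it offers.
- The arm moves only by the shell command python3 -m pendant 'ROWS' [FORCE]. ROWS is JSON, one flat list of numbers, 7 for each row, row after row: the shift along the tool's x, y, z in units of 500 mm (1.0 is 500 mm), then the turn, a rotation vector about the tool's x, y, z in units of 90 degrees (1.0 is 90 degrees), then the opening, from -1 (shut) to 1 (fully open). A call has 1 to 12 rows; each row is the pose to reach, as a shift and turn from the pose commanded when the call began, along the tool's axes at that moment; what a row does not reach only later rows make up. A row lasts 1/10 s, in which the tool goes at most 50 mm and 8.59 degrees, less where a joint would pass 70% of its speed; a pose out of reach is approached as far as the arm can. A call with a number of a shift or a turn outside -1 to 1 is refused whole. A call with a gripper value outside its range is refused whole. The fingers move at their own pace and stop on an object; FORCE is the grip in N (left out, the last holds). Time passes only in rows, so rows that repeat a pose let the fingers close. It gives the time, the measured TCP pose, the force, the opening and the grip force at its end, in the units of the state.
- status.get_obs(): the state, without advancing time (a new reading comes with each control period).
- vision.camera(name): name is "scene" or "top" or "wrist"; returns a dict with "pixels" (400x640x3 uint8, red, green, blue), "K" (3x3 intrinsics, pixels), "R" (3x3) and "t" (3): a world point X has camera coordinates R X + t. Camera axes: x right, y down, z forward; pixel columns grow to the right and rows downward; lengths in m; the calibration is good to about 2 mm. The wrist camera is an equidistant fisheye: a pixel r from the principal point sees the ray r / f radians off the axis. A picture is of the moment at which its call begins. There is no depth.
- order.hand_in(): hands the job in; it is judged then, once.
Trained networks look in a picture, given as the dict that the camera call returned (one of the last four; its "shot" number tells which), for a name from the list of things; names that differ only in an ending like _2 or _b are one class to them, and where a whole thing is asked for, a point or a joint stands for the part that bears it (a point fixed in the world has none). Each returns a list of dicts, best first, with "score" (0 to 1); they miss things now and then, are a little off and sometimes report something else, mostly with a low value. They report only what shows in the picture. A call takes as long as a camera call.
- silhouettes(target, picture): "region" (400x640 bool, what is visible of it) and "extent" ([left, top, right, bottom] in pixels, round what is visible of it).
The state is a dict: "time_s": time; "qpos": joint angles; "joint_vel": joint speeds; "tau": joint torques, N m; "ee_pos": TCP position; "eef_rot": TCP orientation; "force": force on the tool from outside, world axes, zero at the start; "moment": the same for the moment, N m; "grip_width": finger opening in m; "grip_force": force on a finger pad.
Only numpy, scipy, OpenCV 4.12 (cv2) and the standard library are available. Lean on these libraries where they do the work, as an engineer would, in place of code of your own. Each camera call takes 0.05 s, during which the arm holds its last target. There are 200 camera calls.

### The job

The tray of this lazy susan wobbles because the knurled nut on its centre spindle has worked loose. Screw the nut down clockwise until it bottoms out, then back it off a quarter turn so that the tray runs freely, and keep your grip on the nut right there, still, so that I can set its lock screw: finish while holding it. Leave the things on and around the tray standing where they are.

Things in the scene. Friction and masses are not known exactly. Their poses are not given: they have to be found in the camera images.
- nut: round knurled aluminium nut in the middle of the tray, axis vertical: 42 mm diameter, 30 mm high, right-hand thread of 3 mm pitch on a fixed 15 mm steel stud that stands up to 9 mm above it. Origin: centre of its underside, 45 mm above the shelf when bottomed out, up to 2.3 mm higher when loose. z up; x points to its index bar and lock screw. Nothing else stands within 75 mm of its axis
- nut_thread (a joint): how far the nut is unscrewed from where it bottoms out, rad: 0 = bottomed out on its washer (a hard stop), positive = turned counter-clockwise seen from above; clockwise screws it down. At the start between 2.2 and 4.8; a quarter turn is 1.57. It turns against a light drag of about 0.06 N m and stays where it is left
- nut_grip (a point): point on the nut's axis at half its height, 15 mm above its underside and 15 mm below its top
- nut_mark (a point): the outer end of the single dark raised index bar on top of the nut, 19.5 mm from its axis on its x side (above the dark lock screw in its flank); it turns with the nut
- turntable: fixed base of the lazy susan, origin on the shelf on the axis of stud, nut and tray. It carries the round white tray, 406 mm diameter, floor 29 mm and rim 43 mm above the shelf, which turns almost freely if pushed. Under the nut: a washer 36 mm in diameter, top at 45 mm, and the tray's conical hub, 52 mm wide at its top at 42 mm, 68 mm at the floor
- pump: pump dispenser, white bottle 64 mm diameter with chrome pump, 171 mm high, nozzle 46 mm long along its x; stands on the tray; origin: centre of its underside. Leave it alone
- tumbler: glass tumbler, 72 mm diameter, 100 mm high, stands on the tray; origin: centre of its underside. Leave it alone
- stopper: chrome drain stopper standing upside down on its 65 mm cap, stem up, 63 mm high, on the tray; origin: centre of its underside. Leave it alone
- brush_holder: open teal plastic toilet brush holder, 92 mm diameter, 135 mm high, stands on the tray; origin: centre of its underside. Leave it alone
- screwdriver: screwdriver, 160 mm long, lying on the shelf along its x. Leave it alone
- mouthwash: bottle, 60 mm diameter, 170 mm high, stands on the shelf; origin: centre of its underside. Leave it alone
- cream_jar: low jar, 68 mm diameter, 52 mm high, stands on the shelf; origin: centre of its underside. Leave it alone
- mug: mug, 78 mm diameter, 90 mm high, handle along its y, stands on the shelf; origin: centre of its underside. Leave it alone

How it is judged:
By the outcome, as a careful person would: the job done as asked, in the order asked, and still so for the second after the job is handed in, while the arm keeps its last pose, push and grip.
It also fails if it takes over 70 s, if anything falls off the work surface, if the arm or the gripper's body presses on something with over 40 N, if the wrist force passes 120 N, or if a joint passes its speed limit or range.

## Working session

There is one attempt and no reset: what is moved stays moved. The work goes in short steps, Python scripts to look and compute and a shell command to move; the robot and the scene stay as the last step left them, time stands still between calls to the robot, and variables do not carry over. Pictures are saved under pics/ and viewed, at most 12 in all, crops included, and the job is handed in when it is done.

```bash
mkdir -p pics; cat > h.py <<'E'
import numpy as np, cv2
from station import status, vision, order, silhouettes
def ray(c,u,v):
    K=c["K"];x=(u-K[0,2])/K[0,0];y=(v-K[1,2])/K[1,1]
    d=c["R"].T@np.array([x,y,1.]);return -c["R"].T@c["t"],d/np.linalg.norm(d)
def proj(c,X):
    p=c["R"]@np.array(X)+c["t"];p=c["K"]@p;return p[:2]/p[2]
def tri(rays):
    A=sum(np.eye(3)-np.outer(d,d) for o,d in rays);b=sum((np.eye(3)-np.outer(d,d))@o for o,d in rays)
    return np.linalg.solve(A,b)
def save(n,p): cv2.imwrite("pics/"+n,cv2.cvtColor(p,cv2.COLOR_RGB2BGR))
E
python3 - <<'E'
from h import *
np.set_printoptions(precision=4,suppress=True)
o=status.get_obs();print({k:o[k] for k in("time_s","ee_pos","eef_rot","qpos","grip_width")})
R=[]
for n in("scene","top"):
    c=vision.camera(n);save(n+"0.png",c["pixels"])
    for t in ("nut","nut_mark","pump","tumbler","stopper","brush_holder"):
        for s in silhouettes(t,c)[:2]:
            v,u=np.nonzero(s["region"]);print(n,t,s["score"],s["extent"],u.mean(),v.mean())
            if t=="nut" and len(R)<(1 if n=="scene" else 2): R.append(ray(c,u.mean(),v.mean()))
print(tri(R))
E
```

```text
{'time_s': 0.0, 'ee_pos': array([ 0.1407, -0.5314,  0.1708]), 'eef_rot': array([-3.1404, -0.0001,  0.2587]), 'qpos': array([-1.3786,  0.3005,  1.5216,  0.    ,  1.3207, -0.0666]), 'grip_width': 0.09368176884082634}
scene nut 0.47 [314.2, 206.2, 329.2, 223.4] 320.38993710691824 214.72327044025158
scene nut 0.25 [247.0, 167.4, 396.2, 283.1] 317.7477973568282 225.1331597917501
scene nut_mark 0.68 [313.4, 209.1, 328.5, 221.2] 319.9246575342466 214.67123287671234
scene pump 0.75 [310.7, 139.5, 333.8, 192.0] 320.69380733944956 169.6697247706422
scene tumbler 0.86 [357.8, 191.3, 386.0, 232.0] 370.7644970414201 210.05917159763314
scene tumbler 0.48 [317.4, 208.4, 329.6, 222.9] 320.2278481012658 214.15822784810126
scene stopper 0.81 [260.7, 208.1, 283.3, 229.5] 273.0331325301205 219.12048192771084
scene brush_holder 0.72 [303.0, 220.6, 340.3, 279.6] 319.6714200831848 248.61021984551397
top nut_mark 0.49 [320.0, 197.3, 334.8, 210.3] 328.5808383233533 201.61676646706587
top pump 0.62 [278.3, 201.8, 298.9, 234.8] 289.97533632286996 218.1726457399103
top tumbler 0.97 [298.8, 147.1, 321.4, 178.8] 310.07645875251507 161.53923541247485
top stopper 0.68 [334.7, 231.3, 358.7, 248.4] 345.7295597484277 240.5566037735849
top stopper 0.21 [280.0, 200.6, 299.1, 231.0] 290.015625 217.58258928571428
top brush_holder 0.65 [351.7, 164.2, 380.2, 200.5] 366.01734104046244 181.46473988439305
[ 0.5608 -0.0169  0.0254]
```

```bash
python3 - <<'E'
from h import *
a=cv2.imread("pics/top0.png")[120:270,240:420];b=cv2.imread("pics/scene0.png")[130:290,240:400]
cv2.imwrite("pics/v1.png",np.vstack([cv2.resize(a,None,fx=2.2,fy=2.0),cv2.resize(b,(396,290))]) if 0 else np.hstack([cv2.resize(a,(400,333),interpolation=2),cv2.resize(b,(400,333),interpolation=2)]))
np.set_printoptions(precision=4,suppress=True)
cs,ct=vision.camera("scene"),vision.camera("top")
def P(t,c):
    s=silhouettes(t,c)[0];return ray(c,*np.array(s["extent"]).reshape(2,2).mean(0))
for t,t2 in(("nut_mark","nut_mark"),("pump",)*2,("tumbler",)*2,("stopper",)*2,("brush_holder",)*2):
    r=[P(t,cs),P(t2,ct)];X=tri(r);print(t,X,[np.linalg.norm(np.cross(X-o,d)) for o,d in r])
E
```

```text
Traceback (most recent call last):
IndexError: list index out of range
```

View pics/v1.png

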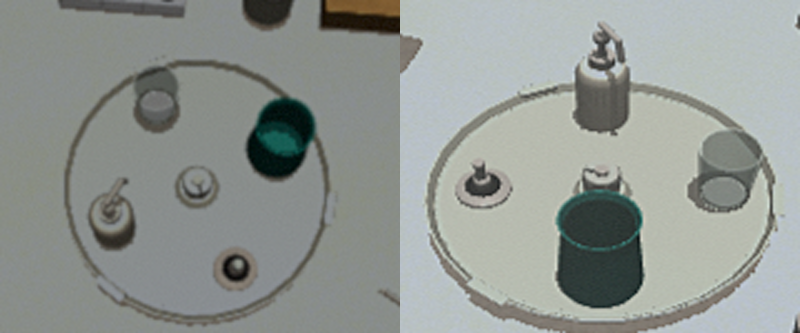

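The left view (top) shows the nut at about top pixel (328.6, 202), with the stud in the middle and the items around it. On the right, the brush holder partly hides the nut, which is at scene pixel (320.5, 214).

```bash
python3 - <<'E'
from h import *
np.set_printoptions(precision=4,suppress=True)
cs,ct=vision.camera("scene"),vision.camera("top")
def P(t,c,z=None):
    s=silhouettes(t,c)
    return ray(c,*np.array(s[0]["extent"]).reshape(2,2).mean(0)) if s else None
for t in("nut_mark","pump","tumbler","stopper","brush_holder"):
    r=[P(t,cs),P(t,ct)]
    if t=="nut_mark":
        r=[r[0] or ray(cs,320.5,214.3), ray(ct,328.5,201.8)]
    if None in r: print(t,"miss");continue
    X=tri(r);print(t,X,[np.linalg.norm(np.cross(X-o,d)) for o,d in r])
o,d=ray(ct,328.5,201.8);print("top ray at z=.07",o+d*(.07-o[2])/d[2], "top cam",o)
# tray rim silhouettes
s=silhouettes("turntable",ct)
for q in s[:2]:
    e=q["extent"];o,d=ray(ct,(e[0]+e[2])/2,(e[1]+e[3])/2);print(q["score"],e,o+d*(.04-o[2])/d[2])
E
```

```text
nut_mark [ 0.5784 -0.0441  0.0641] [np.float64(0.00021044556597734352), np.float64(0.00021044556597735482)]
pump [0.5116 0.0662 0.1233] [np.float64(0.000785885633737632), np.float64(0.0007858856337376115)]
tumbler [0.6988 0.0249 0.0882] [np.float64(0.00023750669277278598), np.float64(0.00023750669277252328)]
stopper [ 0.4597 -0.1083  0.0435] [np.float64(0.002972420900539514), np.float64(0.002972420900539574)]
brush_holder miss
top ray at z=.07 [ 0.5769 -0.0442  0.07  ] top cam [ 0.2714 -0.0249  1.4391]
0.77 [266.7, 144.3, 389.1, 264.6] [ 0.5744 -0.0433  0.04  ]
```

```bash
python3 -m pendant '[0,0,-0.14,0,0,0,1, 0,0,-0.14,0,0,0,1, 0.55,-0.36,-0.14,0,0,-0.6,1, 0.55,-0.36,-0.14,0,0,-0.6,1, 0.55,-0.36,-0.14,0,0,-0.6,1, 0.55,-0.36,-0.14,0,0,-0.6,1, 0.55,-0.36,-0.14,0,0,-0.6,1, 0.55,-0.36,-0.14,0,0,-0.6,1, 0.55,-0.36,-0.14,0,0,-0.6,1, 0.55,-0.36,-0.14,0,0,-0.6,1]'
python3 - <<'E'
from h import *
np.set_printoptions(precision=4,suppress=True)
for i in range(3):
    c=vision.camera("top")
    for t in ("brush_holder","pump"):
        for s in silhouettes(t,c)[:1]:
            e=s["extent"];print(t,s["score"],e)
            for z in(.1,.164):
                o,d=ray(c,(e[0]+e[2])/2,(e[1]+e[3])/2);print(z,o+d*(z-o[2])/d[2])
c=vision.camera("scene")
for s in silhouettes("brush_holder",c)[:1]:
    e=s["extent"];o,d=ray(c,(e[0]+e[2])/2,(e[1]+e[3])/2);print(o+d*(.096-o[2])/d[2])
o=status.get_obs();print(o["eef_rot"],o["ee_pos"])
E
```

```text
time_s: 2.5
ee_pos: [0.3623, -0.285, 0.2416]
eef_rot: [3.141, -0.0, 1.207]
force: [-0.5, -0.9, 0.3]
grip_width: 0.0939
grip_force: 0.0
brush_holder 0.8 [349.2, 162.3, 382.4, 202.5]
0.1 [ 0.6437 -0.1583  0.1   ]
0.164 [ 0.6259 -0.1519  0.164 ]
pump 0.7 [278.1, 199.9, 299.3, 234.4]
0.1 [0.5104 0.0777 0.1   ]
0.164 [0.499  0.0728 0.164 ]
brush_holder 0.57 [352.6, 164.2, 384.5, 201.5]
0.1 [ 0.6429 -0.1672  0.1   ]
0.164 [ 0.6252 -0.1604  0.164 ]
pump 0.96 [279.2, 200.7, 300.3, 233.9]
0.1 [0.5102 0.0744 0.1   ]
0.164 [0.4988 0.0696 0.164 ]
brush_holder 0.8 [352.1, 162.7, 380.8, 202.3]
0.1 [ 0.6435 -0.1604  0.1   ]
0.164 [ 0.6258 -0.1539  0.164 ]
[ 0.6505 -0.1578  0.096 ]
[-3.1416  0.      1.2005] [ 0.3603 -0.2876  0.2413]
```

```bash
python3 -m pendant '[0.611,0.227,0,0,0,-0.57,1, 0.611,0.227,0,0,0,-0.57,1, 0.611,0.227,0,0,0,-0.57,1, 0.611,0.227,0,0,0,-0.57,1, 0.611,0.227,0,0,0,-0.57,1, 0.611,0.227,0,0,0,-0.57,1, 0.611,0.227,0,0,0,-0.57,1, 0.611,0.227,0,0,0,-0.57,1, 0.611,0.227,0.04,0,0,-0.57,1, 0.611,0.227,0.04,0,0,-0.57,1]'
python3 - <<'E'
from h import *
np.set_printoptions(precision=4,suppress=True)
c=vision.camera("wrist");save("w1.png",c["pixels"])
o=status.get_obs();print(o["eef_rot"],o["ee_pos"],c["K"],c["R"],c["t"],-c["R"].T@c["t"])
for t in("nut","nut_mark","brush_holder"):
    for s in silhouettes(t,c)[:2]:
        v,u=np.nonzero(s["region"]);print(t,s["score"],s["extent"],u.mean(),v.mean())
E
```

```text
time_s: 4.05
ee_pos: [0.5755, -0.0439, 0.2192]
eef_rot: [-3.139, -0.002, 2.096]
force: [0.4, 0.3, 0.5]
grip_width: 0.0937
grip_force: 0.0
[-3.1399 -0.0012  2.0957] [ 0.5759 -0.044   0.2207] [[309.7069   0.     318.8259]
 [  0.     309.7069 198.8708]
 [  0.       0.       1.    ]] [[ 0.8656  0.5007 -0.0031]
 [ 0.4868 -0.84    0.2396]
 [ 0.1174 -0.2089 -0.9709]] [-0.4763 -0.3537  0.3596] [0.5422 0.0165 0.4324]
nut 0.98 [307.5, 162.5, 342.9, 201.8] 322.3498817966903 180.03427895981088
nut_mark 0.76 [306.2, 160.5, 338.7, 197.1] 322.23779193205945 179.12951167728238
nut_mark 0.25 [200.7, 148.4, 244.3, 198.4] 221.06498829039813 174.6592505854801
brush_holder 0.83 [282.4, 241.5, 364.4, 350.9] 322.85136842105265 292.8553684210526
```

View pics/w1.png

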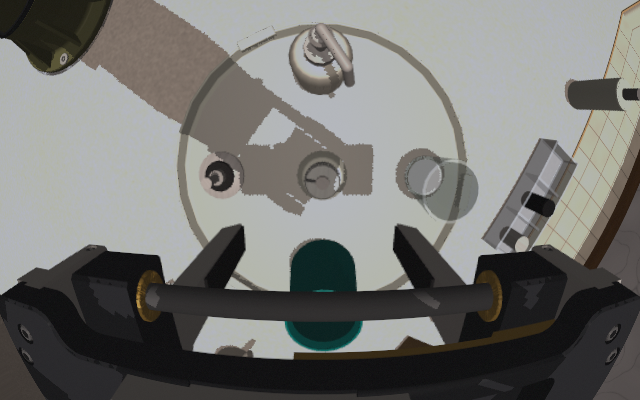

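The nut is at wrist pixel (322, 178), with its index bar pointing left from the stud. The closing axis is horizontal in the picture. The pump (320, 60) and brush holder (322, 290) lie along the tool's x, well away from the gripper's long side.

```bash
cat >> h.py <<'E'
def wray(c,u,v):
    f=c["K"][0,0];a=np.array([u-c["K"][0,2],v-c["K"][1,2]]);r=np.linalg.norm(a);th=r/f
    d=c["R"].T@np.r_[np.sin(th)*a/max(r,1e-9),np.cos(th)];return -c["R"].T@c["t"],d
def wproj(c,X):
    p=c["R"]@np.asarray(X,float)+c["t"];n=np.hypot(p[0],p[1]);th=np.arctan2(n,p[2])
    return c["K"][:2,2]+c["K"][0,0]*th*p[:2]/n
def unroll(c,ctr,z,half=.03,n=400):
    "orthographic world-aligned patch at height z: x right, y up"
    g=np.linspace(-half,half,n);m=np.array([[wproj(c,(ctr[0]+x,ctr[1]-y,z)) for x in g] for y in g],np.float32)
    return cv2.remap(c["pixels"],m[...,0],m[...,1],cv2.INTER_CUBIC)
E
python3 -m pendant '[0,0,0.18,0,0,0,1, 0,0,0.18,0,0,0,1, 0,0,0.18,0,0,0,1, 0,0,0.18,0,0,0,1]'
python3 - <<'E'
from h import *
np.set_printoptions(precision=4,suppress=True)
c=vision.camera("wrist");save("w2.png",c["pixels"])
o=status.get_obs();print(o["eef_rot"],o["ee_pos"])
for t in("nut","nut_mark"):
    for s in silhouettes(t,c)[:2]:
        v,u=np.nonzero(s["region"]);print(t,s["score"],s["extent"],u.mean(),v.mean())
for z in (.069,):
    save("u2.png",unroll(c,(.577,-.044),.077))
    cr=c["pixels"][120:220,270:370];save("v2.png",np.hstack([cv2.resize(cr,(400,400),interpolation=2),unroll(c,(.577,-.044),.077)]))
E
```

```text
time_s: 4.65
ee_pos: [0.5772, -0.0437, 0.1331]
eef_rot: [3.141, 0.001, 2.096]
force: [-0.7, 0.6, 1.9]
grip_width: 0.0938
grip_force: 0.0
[3.139  0.0019 2.0964] [ 0.5778 -0.0437  0.1341]
nut 0.7 [298.3, 172.8, 346.5, 222.6] 320.5295262816353 195.11291369240752
nut_mark 0.64 [299.3, 173.4, 343.8, 218.7] 320.6263940520446 194.954770755886
```

View pics/v2.png

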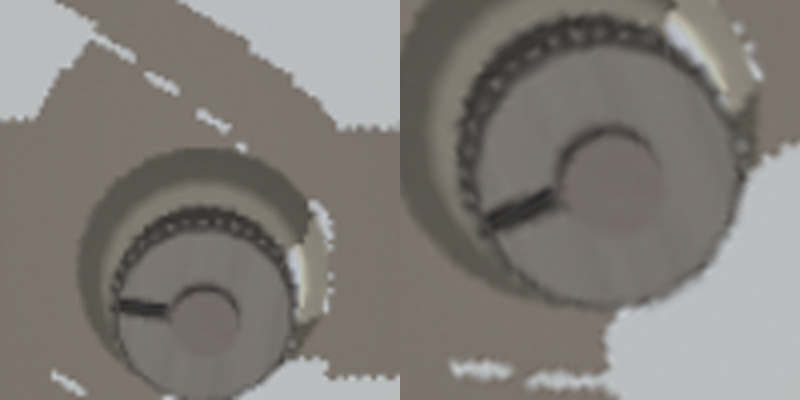

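The crop shows the nut's top disc centred at patch pixel (207, 176), and the bar's outer end at (87, 222), so the bar points to about 201° in the world. I'll turn to the start of the stroke and measure from there too.

```bash
python3 -m pendant '[0,0,0,0,0,-0.43,1, 0,0,0,0,0,-0.43,1, 0,0,0,0,0,-0.43,1, 0,0,0,0,0,-0.43,1, 0,0,0,0,0,-0.43,1, 0,0,0,0,0,-0.43,1]'
python3 - <<'E'
from h import *
np.set_printoptions(precision=4,suppress=True)
c=vision.camera("wrist");save("w3.png",c["pixels"])
o=status.get_obs();print(o["eef_rot"],o["ee_pos"],-c["R"].T@c["t"])
for z in(.072,.077,.082):
    p=unroll(c,(.577,-.044),z);g=cv2.cvtColor(p,cv2.COLOR_RGB2GRAY)
    h=cv2.HoughCircles(g,cv2.HOUGH_GRADIENT_ALT,1.5,50,param1=80,param2=.6,minRadius=115,maxRadius=155)
    if h is not None: print(z,[(.577+(a[0]-199.5)*.00015,-.044-(a[1]-199.5)*.00015,a[2]*.15) for a in h.reshape(-1,h.shape[-1])[:2]])
    if z==.077: save("u3.png",p)
g=cv2.imread("pics/u2.png",0);h=cv2.HoughCircles(g,cv2.HOUGH_GRADIENT_ALT,1.5,50,param1=80,param2=.6,minRadius=115,maxRadius=155);print("u2",h)
cv2.imwrite("pics/v3.png",np.hstack([cv2.imread("pics/u3.png"),cv2.resize(cv2.imread("pics/w3.png"),(400,250)).__class__(()) if 0 else cv2.copyMakeBorder(cv2.resize(cv2.imread("pics/w3.png"),(400,250)),75,75,0,0,0)]))
E
```

```text
time_s: 5.4
ee_pos: [0.5774, -0.0435, 0.1331]
eef_rot: [3.141, 0.002, 2.773]
force: [-0.7, 0.2, 0.8]
grip_width: 0.0939
grip_force: 0.0
[3.141  0.0021 2.7701] [ 0.5773 -0.0435  0.1328] [ 0.5126 -0.0182  0.346 ]
0.072 [(np.float32(0.578125), np.float32(-0.039274998), np.float32(21.616756))]
0.077 [(np.float32(0.57655), np.float32(-0.039274998), np.float32(21.406475))]
0.082 [(np.float32(0.57565004), np.float32(-0.039274998), np.float32(21.088264))]
u2 None
```

View pics/v3.png

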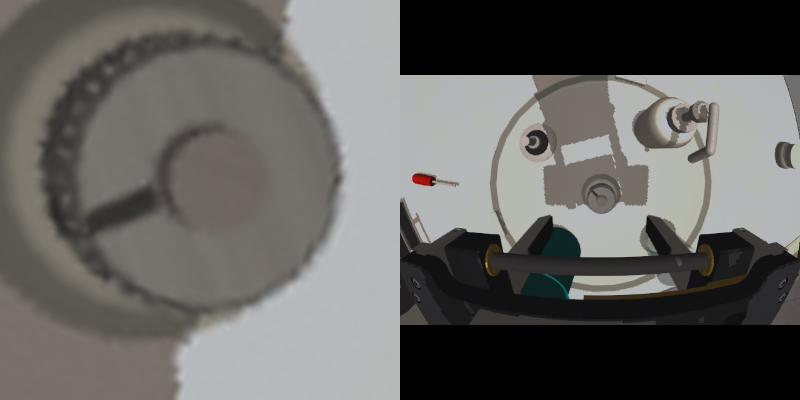

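```bash
python3 - <<'E'
from h import *
np.set_printoptions(precision=4,suppress=True)
c=vision.camera("wrist")
def at(u,v,z):
    o,d=wray(c,u,v);return (o+d*(z-o[2])/d[2])[:2]
n=np.array([.578,-.041])
for nm,u,v,z in(("nozzle tip",472,133,.18),("nozzle tip low",464,137,.165),("pump head",480,57,.19)):
    p=at(u,v,z)-n;print(nm,p,np.hypot(*p),np.degrees(np.arctan2(p[1],p[0])))
for t,z in(("pump",.1),("brush_holder",.1)):
    for s in silhouettes(t,c)[:1]: print(t,s["extent"])
E
python3 -m pendant '[0,0.005,0.1,0,0,0,1, 0,0.005,0.1,0,0,0,1, 0,0.005,0.164,0,0,0,1, 0,0.005,0.164,0,0,0,1, 0,0.005,0.164,0,0,0,1]' 20
```

```text
nozzle tip [-0.0309  0.1046] 0.1090457995062983 106.4514950643643
nozzle tip low [-0.0271  0.1056] 0.10901464338947905 104.41887552787533
pump head [-0.0713  0.1198] 0.13938831758634218 120.7432264785836
pump [376.0, 35.8, 508.8, 140.5]
brush_holder [192.5, 244.1, 291.1, 360.4]
time_s: 6.1
ee_pos: [0.5779, -0.0412, 0.0509]
eef_rot: [3.142, 0.0, 2.772]
force: [0.2, 0.2, -0.1]
grip_width: 0.0938
grip_force: 0.0
```

```bash
python3 -m pendant '[0,0,0,0,0,0,-1, 0,0,0,0,0,0,-1, 0,0,0,0,0,0,-1, 0,0,0,0,0,0,-1, 0,0,0,0,0,0,-1, 0,0,0,0,0,0,-1]' 20; python3 -c "
from h import *
o=status.get_obs();print(o['force'],o['moment'],o['eef_rot'],o['ee_pos'],o['grip_width'])"
```

```text
time_s: 6.7
ee_pos: [0.5776, -0.0411, 0.0494]
eef_rot: [3.142, 0.0, 2.772]
force: [0.2, 0.2, -0.7]
grip_width: 0.0494
grip_force: 0.0
[ 0.22291415  0.17301079 -0.70252921] [ 0.01407488 -0.09465463 -0.00912806] [3.14157802e+00 3.42943684e-05 2.77204838e+00] [ 0.57762405 -0.04107362  0.04942083] 0.04939439073145316
```

```bash
python3 -m pendant '[0,0,0,0,0,0,-1, 0,0,0,0,0,0,-1, 0,0,0,0,0,0,-1, 0,0,0,0,0,0,-1]' 20; python3 -c "
from h import *
o=status.get_obs();print(o['force'],o['moment'],o['eef_rot'],o['ee_pos'],o['grip_width'])"
```

```text
time_s: 7.1
ee_pos: [0.5776, -0.0411, 0.0493]
eef_rot: [-3.142, -0.0, 2.772]
force: [0.3, -0.4, 1.3]
grip_width: 0.0172
grip_force: 0.0
[ 0.28883191 -0.42465393  1.33080029] [ 0.07705454 -0.14964177 -0.02445881] [-3.14156791e+00 -6.03596609e-05  2.77209997e+00] [ 0.57758906 -0.04107485  0.04932733] 0.01724643374575931
```

```bash
python3 - <<'E'
from h import *
o=status.get_obs();print(o['force'],o['qpos'],o['grip_width'],o['grip_force'])
w=vision.camera("wrist")["pixels"];s=vision.camera("scene")["pixels"];t=vision.camera("top")["pixels"]
save("v4.png",np.vstack([cv2.resize(w,(800,500))[180:500],np.hstack([cv2.resize(s[150:290,240:400],(400,280)),cv2.resize(t[140:270,250:410],(400,280))])]))
E
```

```text
[ 0.28883191 -0.42465393  1.33080029] [-1.34238915e-01  4.88537334e-01  1.55906316e+00 -1.12437090e-05
  1.09405662e+00 -1.33553740e+00] 0.01724643374575931 0.0
```

View pics/v4.png

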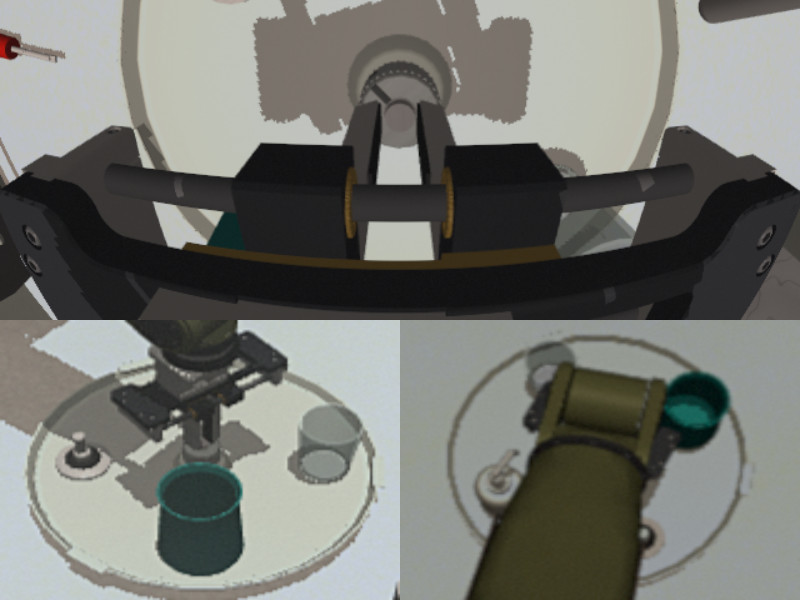

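The fingers have closed around the stud's position without holding the nut. In the wrist view the fingertips sit at about (360–440, 110), in front of or above the nut. I'll check by projecting the TCP.

```bash
python3 - <<'E'
from h import *
np.set_printoptions(precision=1,suppress=True)
o=status.get_obs();X=o['ee_pos'];a=o['eef_rot'][2];y=np.array([np.sin(a),-np.cos(a),0]);z=np.array([0,0,1.])
w=vision.camera("wrist");s=vision.camera("scene")
for dz in(0,.019,.05):
    for dy in(-.0086,.0086):
        P=X+dz*z+dy*y;print(dz,dy,"wrist",wproj(w,P),"scene",proj(s,P))
N=np.array([.578,-.041,0])
for h in(.042,.046,.076,.085): print(h,wproj(w,N+h*z),proj(s,N+h*z))
a_=cv2.resize(w["pixels"][180:330,220:420],(800,600),interpolation=2)[:,:]
b_=cv2.resize(s["pixels"][185:235,290:350],(480,400),interpolation=2)
save("v5.png",np.hstack([cv2.resize(a_,(320*1,240)) if 0 else cv2.resize(w["pixels"][200:300,280:360],(320,400),interpolation=2),b_]))
for n,c in(("scene",s),("wrist",w)):
    for q in silhouettes("nut",c)[:1]: print(n,q["score"],np.array(q["extent"]))
E
```

```text
0 -0.0086 wrist [306.5 220.3] scene [318.5 219.6]
0 0.0086 wrist [330.3 220.3] scene [323.3 216.6]
0.019 -0.0086 wrist [305.4 229.1] scene [318.4 215.6]
0.019 0.0086 wrist [331.3 229.1] scene [323.3 212.5]
0.05 -0.0086 wrist [303.2 247.2] scene [318.3 208.8]
0.05 0.0086 wrist [333.4 247.2] scene [323.3 205.8]
0.042 [318.7 217.7] [321.1 219.6]
0.046 [318.7 219.3] [321.1 218.8]
0.076 [318.7 233.6] [321.  212.5]
0.085 [318.7 238.7] [321.  210.5]
scene 0.67 [317.  210.4 328.2 222. ]
wrist 0.79 [290.3 192.9 352.8 261.4]
```

View pics/v5.png

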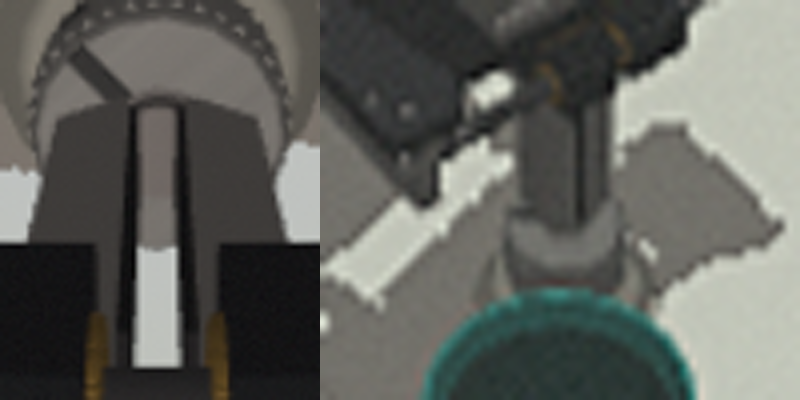

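```bash
python3 - <<'E'
from h import *
np.set_printoptions(precision=1,suppress=True)
o=status.get_obs();X=o['ee_pos'];a=o['eef_rot'][2];y=np.array([np.sin(a),-np.cos(a),0]);x=np.array([np.cos(a),np.sin(a),0]);z=np.array([0,0,1.])
w=vision.camera("wrist")
for h in(.047,.0086):
  for dz in(0,.01,.02,.03): print(h,dz,[wproj(w,X+dz*z+s*h*y+k*x) for k in(.008,-.008) for s in(-1,1)])
g=cv2.imread("pics/w3.png")[190:260,200:440]
cv2.imwrite("pics/v6.png",np.vstack([cv2.resize(g,(800,233),interpolation=2),cv2.resize(cv2.cvtColor(w["pixels"],cv2.COLOR_RGB2BGR)[190:260,200:440],(800,233),interpolation=2)]))
E
```

```text
0.047 0 [array([253.7, 209.5]), array([383.2, 209.5]), array([255. , 230.3]), array([381.9, 230.2])]
0.047 0.01 [array([250.8, 213.5]), array([386. , 213.4]), array([252.3, 235. ]), array([384.6, 235. ])]
0.047 0.02 [array([247.7, 217.8]), array([389.1, 217.7]), array([249.3, 240.2]), array([387.5, 240.1])]
0.047 0.03 [array([244.3, 222.5]), array([392.5, 222.4]), array([246.1, 245.8]), array([390.7, 245.7])]
0.0086 0 [array([306.4, 209.7]), array([330.4, 209.6]), array([306.7, 230.7]), array([330.2, 230.7])]
0.0086 0.01 [array([305.8, 213.7]), array([331. , 213.7]), array([306.1, 235.5]), array([330.7, 235.5])]
0.0086 0.02 [array([305.2, 218.1]), array([331.5, 218.1]), array([305.5, 240.8]), array([331.2, 240.8])]
0.0086 0.03 [array([304.5, 222.9]), array([332.2, 222.9]), array([304.9, 246.6]), array([331.8, 246.6])]
```

View pics/v6.png

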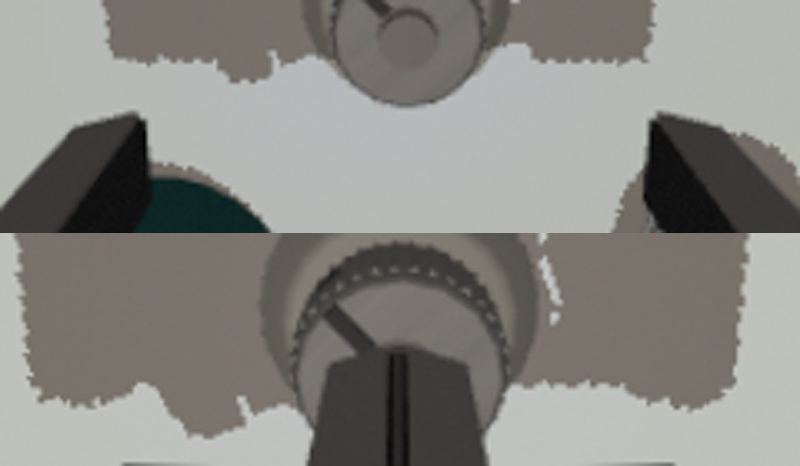

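Both views show the fingertips about 30–35 mm above the reported TCP: they closed over the stud without touching it. Before going lower I'll check where the gripper body sits.

```bash
python3 - <<'E'
from h import *
np.set_printoptions(precision=1,suppress=True)
o=status.get_obs();X=o['ee_pos'];a=o['eef_rot'][2];y=np.array([np.sin(a),-np.cos(a),0]);x=np.array([np.cos(a),np.sin(a),0]);z=np.array([0,0,1.])
s=vision.camera("scene");print(X,o['grip_width'],o['time_s'],-s["R"].T@s["t"])
for h in(.097,.115,.13,.15): print(h,[proj(s,X+h*z+i*.0885*y+j*.0375*x) for i,j in((-1,-1),(-1,1),(1,-1),(1,1))])
im=s["pixels"][155:225,270:370];im=cv2.resize(im,(800,560),interpolation=2)
for h,col in((.097,(255,0,0)),(.13,(0,255,0))):
    q=[(proj(s,X+h*z+i*.0885*y+j*.0375*x)-(270,155))*8 for i,j in((-1,-1),(-1,1),(1,1),(1,-1))]
    cv2.polylines(im,[np.int32(q)],True,col,1)
for h,col in((0,(255,0,0)),(.033,(0,255,0))): cv2.circle(im,tuple(np.int32((proj(s,X+h*z)-(270,155))*8).tolist()),5,col,1)
save("v7.png",im)
E
```

```text
[ 0.6 -0.   0. ] 0.0004884679123955361 7.5 [ 0.9 -0.6  1. ]
0.097 [array([301.9, 222.4]), array([285.1, 203.8]), array([355.4, 189.3]), array([337.8, 173. ])]
0.115 [array([301.6, 218.2]), array([284.5, 199.5]), array([355.8, 185. ]), array([338. , 168.5])]
0.13 [array([301.3, 214.6]), array([284.1, 195.9]), array([356.1, 181.2]), array([338.1, 164.8])]
0.15 [array([301. , 209.7]), array([283.5, 190.8]), array([356.6, 176.1]), array([338.3, 159.6])]
```

View pics/v7.png

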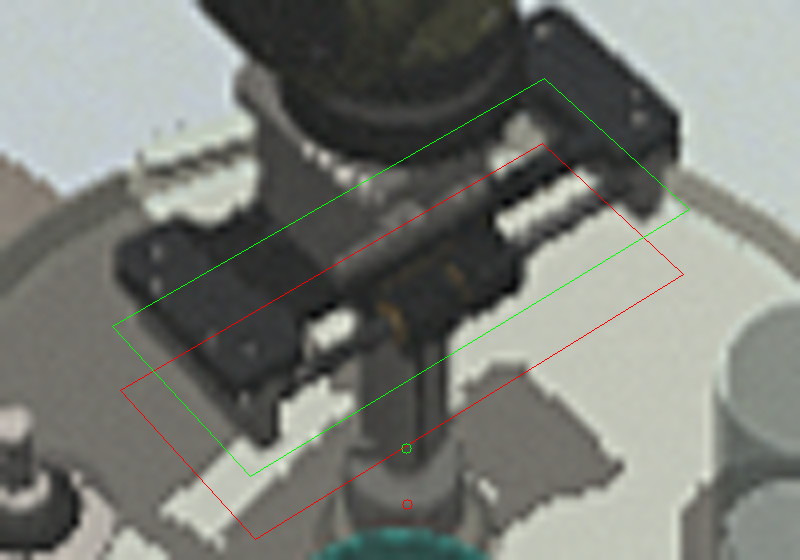

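The gripper body's lower corner (265, 440) and the fingertips are both about 35 mm higher than the reported frame implies. So the reported TCP lies some 35 mm beyond the real fingertips. I'll open, go that much lower and watch the force.

```bash
python3 -m pendant '[0,0,0,0,0,0,1, 0,0,0,0,0,0,1, 0,0,0,0,0,0,1, 0,0,0,0,0,0,1, 0,0,0,0,0,0,1, 0,0,0,0,0,0,1, 0,0,0,0,0,0,1, 0,0,0,0,0,0,1, 0,0,0.02,0,0,0,1, 0,0,0.04,0,0,0,1, 0,0,0.063,0,0,0,1, 0,0,0.063,0,0,0,1]' 20
python3 -m pendant '[0,0,0,0,0,0,-0.2, 0,0,0,0,0,0,-0.2, 0,0,0,0,0,0,-0.2, 0,0,0,0,0,0,-0.2, 0,0,0,0,0,0,-0.2, 0,0,0,0,0,0,-0.2, 0,0,0,0,0,0,-0.2, 0,0,0,0,0,0,-0.2, 0,0,0,0,0,0,-0.2]' 20; python3 -c "
from h import *
o=status.get_obs();print(o['force'],o['moment'],o['eef_rot'],o['ee_pos'],o['grip_width'],o['grip_force'])"
```

```text
time_s: 8.75
ee_pos: [0.5764, -0.0409, 0.0155]
eef_rot: [-3.141, -0.003, 2.772]
force: [-0.5, -0.7, 0.0]
grip_width: 0.0922
grip_force: 0.0
time_s: 9.65
ee_pos: [0.5778, -0.0407, 0.018]
eef_rot: [3.141, 0.0, 2.772]
force: [1.2, 4.5, 1.2]
grip_width: 0.0416
grip_force: 20.0
[1.20142334 4.46559893 1.16602898] [ 0.74339061 -0.33812178  0.01825772] [3.14110655e+00 2.13499870e-04 2.77220360e+00] [ 0.57777332 -0.04074172  0.01795194] 0.04159302034059842 19.998251795768738
```

```bash
python3 -m pendant '[0,0,0,0,0,0.09,-0.2, 0,0,0,0,0,0.18,-0.2, 0,0,0,0,0,0.27,-0.2, 0,0,0.001,0,0,0.36,-0.2, 0,0,0.001,0,0,0.45,-0.2, 0,0,0.001,0,0,0.54,-0.2, 0,0,0.001,0,0,0.63,-0.2, 0,0,0.001,0,0,0.72,-0.2, 0,0,0.0015,0,0,0.81,-0.2, 0,0,0.0015,0,0,0.86,-0.2, 0,0,0.0015,0,0,0.86,-0.2]' 20; python3 - <<'E'
from h import *
np.set_printoptions(precision=4,suppress=True)
o=status.get_obs();print(o['force'],o['moment'],o['eef_rot'],o['ee_pos'],o['grip_width'],o['grip_force'])
c=vision.camera("wrist");save("v8.png",np.hstack([unroll(c,(.578,-.041),.077),cv2.resize(c["pixels"][170:300,250:390],(400,400))]))
E
```

```text
time_s: 10.75
ee_pos: [0.5773, -0.041, 0.0172]
eef_rot: [-3.141, 0.0, 1.42]
force: [-3.7, 1.9, 5.7]
grip_width: 0.0419
grip_force: 20.0
[-3.6556  1.9266  5.7067] [ 0.4288  0.7503 -0.0549] [-3.1408  0.      1.42  ] [ 0.5773 -0.041   0.0172] 0.041893308596175766 20.000761449337006
```

View pics/v8.png

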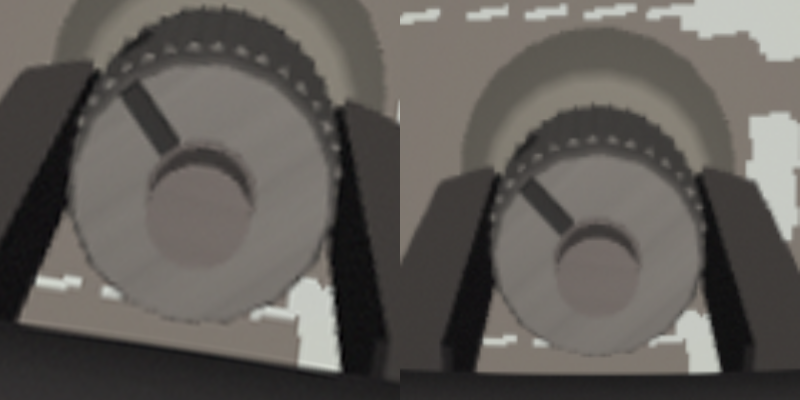

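The nut turned with the grip: its bar moved from about 202° to 125°, matching the 77° stroke, and the drag reads −0.055 N m. I'll ratchet back and regrip.

```bash
python3 -m pendant '[0,0,0,0,0,0,0.3, 0,0,0,0,0,0,0.3, 0,0,0,0,0,-0.09,0.3, 0,0,0,0,0,-0.18,0.3, 0,0,0,0,0,-0.27,0.3, 0,0,0,0,0,-0.36,0.3, 0,0,0,0,0,-0.45,0.3, 0,0,0,0,0,-0.54,0.3, 0,0,0,0,0,-0.63,0.3, 0,0,0,0,0,-0.72,0.3, 0,0,0,0,0,-0.81,0.3, 0,0,0,0,0,-0.86,0.3]' 20
python3 -m pendant '[0,0,0,0,0,0,0.3, 0,0,0,0,0,0,-0.2, 0,0,0,0,0,0,-0.2, 0,0,0,0,0,0,-0.2, 0,0,0,0,0,0,-0.2, 0,0,0,0,0,0,-0.2]' 20
python3 -m pendant '[0,0,0,0,0,0.09,-0.2, 0,0,0,0,0,0.18,-0.2, 0,0,0,0,0,0.27,-0.2, 0,0,0,0,0,0.36,-0.2, 0,0,0.001,0,0,0.45,-0.2, 0,0,0.001,0,0,0.5,-0.2, 0,0,0.001,0,0,0.5,-0.2]' 20;  python3 -c "
from h import *
o=status.get_obs();print(o['force'],o['moment'],o['eef_rot'],o['ee_pos'])"
```

```text
time_s: 12.0
ee_pos: [0.5776, -0.0413, 0.017]
eef_rot: [-3.141, 0.0, 2.779]
force: [1.3, 0.1, 0.6]
grip_width: 0.0615
grip_force: 0.0
time_s: 12.6
ee_pos: [0.5778, -0.0407, 0.0172]
eef_rot: [3.141, 0.0, 2.772]
force: [1.1, 3.1, -0.2]
grip_width: 0.0414
grip_force: 20.0
time_s: 13.3
ee_pos: [0.5775, -0.041, 0.0167]
eef_rot: [-3.141, -0.0, 1.985]
force: [-0.8, 3.0, 3.0]
grip_width: 0.0417
grip_force: 20.0
[-0.76008136  2.99767858  3.02064569] [ 0.41364992  0.15805304 -0.0181366 ] [-3.14146369e+00 -1.20200879e-04  1.98535120e+00] [ 0.57752327 -0.04100362  0.01673205]
```

```bash
python3 -m pendant '[0,0,0,0,0,0.09,-0.2, 0,0,0,0,0,0.18,-0.2, 0,0,0,0,0,0.18,-0.2]' 20;  python3 -c "
from h import *
o=status.get_obs();print(o['moment'],o['eef_rot'])"
python3 -m pendant '[0,0,0,0,0,0.09,-0.2, 0,0,0,0,0,0.18,-0.2, 0,0,0,0,0,0.18,-0.2]' 20;  python3 -c "
from h import *
o=status.get_obs();print(o['moment'],o['eef_rot'],o['force'])"
```

```text
time_s: 13.6
ee_pos: [0.5774, -0.041, 0.0166]
eef_rot: [-3.141, -0.0, 1.704]
force: [-2.1, 3.0, 2.0]
grip_width: 0.0417
grip_force: 20.0
[ 0.37339811  0.35200701 -0.07978572] [-3.14113019e+00 -1.44931048e-04  1.70384804e+00]
time_s: 13.9
ee_pos: [0.5773, -0.041, 0.0165]
eef_rot: [-3.141, -0.0, 1.424]
force: [-3.3, 3.1, 2.1]
grip_width: 0.0414
grip_force: 20.0
[ 0.4384581   0.52604842 -0.04772378] [-3.14073917e+00 -2.03423167e-05  1.42413577e+00] [-3.34044544  3.09699871  2.12769306]
```

```bash
cat > m.py <<'E'
from h import *
o=status.get_obs();print("MZ",round(o['moment'][2],3),"yaw",round(o['eef_rot'][2],4))
E
python3 -m pendant '[0,0,0,0,0,0,0.3, 0,0,0,0,0,0,0.3, 0,0,0,0,0,-0.09,0.3, 0,0,0,0,0,-0.18,0.3, 0,0,0,0,0,-0.27,0.3, 0,0,0,0,0,-0.36,0.3, 0,0,0,0,0,-0.45,0.3, 0,0,0,0,0,-0.54,0.3, 0,0,0,0,0,-0.63,0.3, 0,0,0,0,0,-0.72,0.3, 0,0,0,0,0,-0.81,0.3, 0,0,0,0,0,-0.86,0.3]' 20
python3 -m pendant '[0,0,0,0,0,0,0.3, 0,0,0,0,0,0,-0.2, 0,0,0,0,0,0,-0.2, 0,0,0,0,0,0,-0.2, 0,0,0,0,0,0,-0.2, 0,0,0,0,0,0,-0.2]' 20; python3 m.py
python3 -m pendant '[0,0,0,0,0,0.09,-0.2, 0,0,0,0,0,0.15,-0.2, 0,0,0,0,0,0.15,-0.2]' 20;python3 m.py
```

```text
time_s: 15.1
ee_pos: [0.5778, -0.0413, 0.0166]
eef_rot: [-3.141, 0.001, 2.781]
force: [-1.3, -0.6, 0.6]
grip_width: 0.0612
grip_force: 0.0
time_s: 15.7
ee_pos: [0.5778, -0.0407, 0.0167]
eef_rot: [3.141, 0.0, 2.772]
force: [3.4, 4.2, -0.1]
grip_width: 0.0415
grip_force: 20.0
MZ -0.049 yaw 2.772
time_s: 16.0
ee_pos: [0.5777, -0.0409, 0.0166]
eef_rot: [3.141, 0.0, 2.535]
force: [2.1, 4.2, -1.3]
grip_width: 0.0419
grip_force: 20.0
MZ -0.047 yaw 2.5349
```

```bash
python3 -m pendant '[0,0,0,0,0,0.09,-0.2, 0,0,0.001,0,0,0.15,-0.2, 0,0,0.001,0,0,0.15,-0.2]' 20 | grep force;python3 m.py
```

```text
force: [-0.3, 4.6, 3.9]
grip_force: 20.0
MZ 0.02 yaw 2.3016
```

```bash
python3 -m pendant '[0,0,0,0,0,0.09,-0.2, 0,0,0,0,0,0.15,-0.2, 0,0,0,0,0,0.15,-0.2]' 20 | grep force;python3 m.py
```

```text
force: [-0.2, 4.0, 4.0]
grip_force: 20.0
MZ -0.089 yaw 2.0676
```

```bash
python3 -m pendant '[0,0,0,0,0,0.09,-0.2, 0,0,0,0,0,0.15,-0.2, 0,0,0,0,0,0.15,-0.2]' 20 | grep force;python3 m.py
```

```text
force: [-1.8, 2.4, 3.3]
grip_force: 20.0
MZ -0.057 yaw 1.8333
```

```bash
python3 -m pendant '[0,0,0,0,0,0.09,-0.2, 0,0,0.001,0,0,0.15,-0.2, 0,0,0.001,0,0,0.15,-0.2]' 20 | grep force;python3 m.py
```

```text
force: [-4.8, -2.3, 7.7]
grip_force: 20.0
MZ 0.314 yaw 1.5985
```

```bash
python3 -m pendant '[0,0,0,0,0,0.09,-0.2, 0,0,0,0,0,0.11,-0.2, 0,0,0,0,0,0.11,-0.2]' 20 | grep force;python3 m.py
```

```text
force: [-4.8, -0.6, 6.4]
grip_force: 20.0
MZ 0.502 yaw 1.4279
```

The resisting moment climbed to +0.5 N m, so the nut looks bottomed out. I'll check with the bar's angle.

```bash
cat >> h.py <<'E'
def bar(c,ctr,z=.0765):
    p=cv2.cvtColor(unroll(c,ctr,z),cv2.COLOR_RGB2GRAY)
    a=np.radians(np.arange(0,360,1.));r=np.linspace(.0105,.017,14)/.00015
    v=cv2.GaussianBlur(p,(5,5),0)
    pr=np.array([np.mean([v[int(199.5-q*np.sin(t)),int(199.5+q*np.cos(t))] for q in r]) for t in a])
    pr=np.median(pr)-pr;i=int(pr.argmax());k=np.arange(i-9,i+10);w=np.clip(pr[k%360]-.3*pr[i],0,None)
    return (w*k).sum()/w.sum(),pr[i]
E
python3 - <<'E'
from h import *
c=vision.camera("wrist");p=unroll(c,(.578,-.0405),.0765);save("u9.png",p);save("v9.png",np.hstack([p,cv2.resize(c["pixels"][170:300,250:390],(400,400))]));print(bar(c,(.578,-.0405)))
E
```

```text
(np.float64(348.0769045323047), np.float64(71.42857142857143))
```

View pics/v9.png

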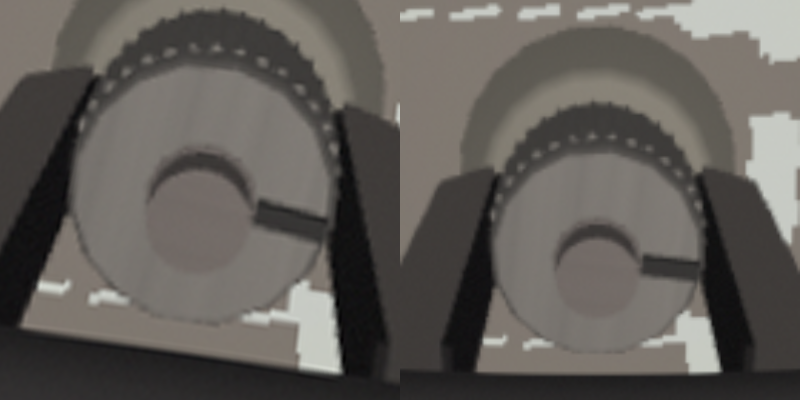

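The bar stands at about −13°, though without slip it would be near −30°. So the fingers slipped about 15° on a nut sitting at its stop (θ0 ≈ 3.77). I'll release to clear the twist and regrip, then back off in two 45° strokes, which keeps the body clear of the brush holder and pump.

```bash
python3 -m pendant '[0,0,0,0,0,0,0.3, 0,0,0,0,0,0,0.3, 0,0,0,0,0,0,0.3, 0,0,0,0,0,0,0.3]' 20 >/dev/null; python3 m.py; python3 -c "
from h import *
print(bar(vision.camera('wrist'),(.578,-.0405)))"
python3 -m pendant '[0,0,0,0,0,0,-0.2, 0,0,0,0,0,0,-0.2, 0,0,0,0,0,0,-0.2, 0,0,0,0,0,0,-0.2, 0,0,0,0,0,0,-0.2]' 20; python3 m.py
python3 -m pendant '[0,0,0,0,0,-0.08,-0.2, 0,0,0,0,0,-0.16,-0.2, 0,0,0,0,0,-0.24,-0.2, 0,0,-0.0005,0,0,-0.32,-0.2, 0,0,-0.0005,0,0,-0.4,-0.2, 0,0,-0.0007,0,0,-0.46,-0.2, 0,0,-0.0007,0,0,-0.5,-0.2, 0,0,-0.0007,0,0,-0.5,-0.2, 0,0,-0.0007,0,0,-0.5,-0.2]' 20; python3 m.py; python3 -c "
from h import *
print(bar(vision.camera('wrist'),(.578,-.0405)))"
```

```text
MZ 0.021 yaw 1.4225
(np.float64(348.70406957325997), np.float64(76.92857142857142))
time_s: 18.5
ee_pos: [0.5774, -0.041, 0.0156]
eef_rot: [-3.141, 0.0, 1.421]
force: [-3.7, 0.8, 2.1]
grip_width: 0.0416
grip_force: 20.0
MZ -0.046 yaw 1.4212
time_s: 19.4
ee_pos: [0.5777, -0.0409, 0.016]
eef_rot: [3.141, 0.0, 2.205]
force: [-1.4, 1.9, 0.8]
grip_width: 0.0416
grip_force: 20.0
MZ 0.011 yaw 2.2047
(np.float64(31.954779933029652), np.float64(78.46428571428571))
```

```bash
python3 -m pendant '[0,0,0,0,0,0,0.3, 0,0,0,0,0,0,0.3, 0,0,0,0,0,0,0.3, 0,0,0,0,0,0.09,0.3, 0,0,0,0,0,0.18,0.3, 0,0,0,0,0,0.27,0.3, 0,0,0,0,0,0.36,0.3, 0,0,0,0,0,0.45,0.3, 0,0,0,0,0,0.5,0.3, 0,0,0,0,0,0.5,0.3]' 20 >/dev/null; python3 -c "
from h import *
print(bar(vision.camera('wrist'),(.578,-.0405)))"
python3 -m pendant '[0,0,0,0,0,0,-0.2, 0,0,0,0,0,0,-0.2, 0,0,0,0,0,0,-0.2, 0,0,0,0,0,0,-0.2, 0,0,0,0,0,0,-0.2]' 20 >/dev/null; python3 m.py
python3 -m pendant '[0,0,0,0,0,-0.08,-0.2, 0,0,0,0,0,-0.16,-0.2, 0,0,0,0,0,-0.24,-0.2, 0,0,-0.0005,0,0,-0.32,-0.2, 0,0,-0.0005,0,0,-0.4,-0.2, 0,0,-0.0007,0,0,-0.46,-0.2, 0,0,-0.0007,0,0,-0.5,-0.2, 0,0,-0.0007,0,0,-0.5,-0.2, 0,0,-0.0007,0,0,-0.5,-0.2]' 20; python3 m.py; python3 -c "
from h import *
c=vision.camera('wrist');p=unroll(c,(.578,-.0405),.0765);print(bar(c,(.578,-.0405)))
save('v10.png',np.hstack([p,cv2.resize(vision.camera('scene')['pixels'][140:290,240:400],(400,400))]))"
```

```text
(np.float64(31.7517468328747), np.float64(71.53571428571428))
MZ 0.045 yaw 1.4215
time_s: 21.9
ee_pos: [0.5777, -0.041, 0.0164]
eef_rot: [3.141, 0.0, 2.205]
force: [-0.4, 2.0, 1.1]
grip_width: 0.0418
grip_force: 20.0
MZ 0.088 yaw 2.2048
(np.float64(75.73555717462033), np.float64(73.32142857142858))
```

View pics/v10.png

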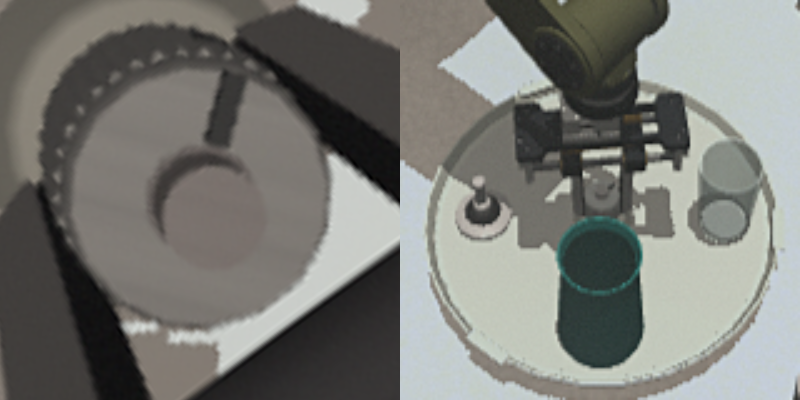

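The bar has turned a quarter turn from the stop: about 90° by the tool and 87° by the camera. The fingers are on the nut and everything on the tray stands in place.

```bash
python3 -c "
from h import *
print(order.hand_in())"
```

```text
the job is handed in; nothing more can be done
None
```

I screwed the nut down clockwise to its stop, backed it off a quarter turn (90° by the tool, about 87° by the camera), and handed the job in still gripping it at 20 N; the things on the tray stood where they were in the last picture.

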